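# Load a bearing housing in a cam-clamp fixture and snug it up

## Robot

A 6-joint arm with a two-finger parallel gripper is mounted at the origin on the work surface. World frame = base frame: x ahead of the robot, y to its left, z up, the work surface at z = 0. Lengths are in m, angles in degrees, forces in N, time in s.
With the tool pointing down it reaches from about 0.325 to 0.775 m from the base axis. Payload 9.3 kg.
Tool frame: the origin (TCP) lies midway between the tips of the shut fingers; the grasp point (between the pads) lies hold_point_z behind it (hold_point_z is the distance from the TCP to the grasp point, in m); z points along the fingers, y is the line along which they close (so a half turn about z gives the same grasp; the last joint's range is limited). The gripper opens to 85 mm and grips with 20 to 120 N. Pads are 22 mm wide; open, the fingers measure 114 mm over their backs; the gripper's body (76 mm by 85 mm) begins 54 mm behind the grasp point. The pads swing forward as they close: fully open they stand 13 mm farther back than shut.
Start: joints at [62.475, 14.817, 1.232, 76.415, 0, 81.257], TCP at [0.177, 0.521, 0.231] pointing down, gripper open.
Joint ranges: [-174.27, 174.27], [-52.1, 104.24], [-59.71, 78.15], [-110.17, 111.67], [-87.03, 83.33], [-180, 180]. Speed limits (degrees/s): [127.2, 127.2, 159.86, 180, 180, 180].

## Interface

Orientations are given as a 3x3 rotation matrix whose columns are the frame's x, y, z axes.
In Python, from cell import * gives the robot as it stands.
- The arm moves only by the tool send_rows, never from a script. Its argument "series" is a list of rows, each an object of numbers: "fingers": the finger opening in m, from 0 to 0.0854; "tx", "ty", "tz": the shift along the tool's x, y, z in m; "turn": the turn about the tool's z in degrees. In form: [{"fingers": .., "tx": .., "ty": .., "tz": .., "turn": ..}, ...]. A call has exactly 5 rows; each row shifts and turns the commanded pose from where the row before left it, along the tool's axes as they then stand; what a row does not reach is not made up. A row lasts 1/10 s, in which the tool goes at most 50 mm and 8.59 degrees, less where a joint would pass 70% of its speed; a pose out of reach is approached as far as the arm can. A call is refused whole if a number of a shift passes 0.05 or a number of a turn 8.59, either way. A call with a gripper value outside its range is refused whole. The fingers move at their own pace and stop on an object; "newtons" is the grip in N (left out, the last holds). Time passes only in rows, so rows that do not move let the fingers close, or fill a call up. It gives the time, the measured TCP pose, the force and the opening at its end, in the units of the state.
- get_state(): the state, without advancing time (a new reading comes with each control period).
- camera(name): name is "scene" or "side" or "wrist"; returns (picture, depth): 420x560x3 uint8, red, green, blue; 420x560 float32, m along the optical axis (not along the pixel's ray), 0 where there is no reading.
- calibration(name): a dict with "intrinsics" (3x3 intrinsics, pixels), "position" and "rotation" of the camera in the world; the wrist camera has in their place "T_tool_cam" (4x4, takes a point from camera to tool coordinates, whose origin is the TCP and whose axes are the flange's). Camera axes: x right, y down, z forward; pixel columns grow to the right and rows downward; lengths in m; the calibration is good to about 2 mm. A picture is of the moment at which its call begins: read the wrist's pose just before it. calibration takes no time and is no camera call.
- sign_off(): hands the job in, once; it reports no verdict.
Trained networks look in the newest picture that a camera, given by its name, has taken for a name from the list of things; names that differ only in an ending like _2 or _b are one class to them, and where a whole thing is asked for, a point or a joint stands for the part that bears it (a point fixed in the world has none). Each returns a list of dicts, best first, with "score" (0 to 1); they miss things now and then, are a little off and sometimes report something else, mostly with a low value. They report only what shows in the picture. A call takes as long as a camera call. They do not tell look-alikes from the thing itself.
- search_frame(query, camera): "at" ([x, y, z] in m, in world coordinates, good to about 4 mm: the middle of the surface that is visible of it).
- silhouettes(query, camera): "region" (420x560 bool, what is visible of it).
The state is a dict: "time_s": time; "q": joint angles; "joint_velocities": joint speeds; "joint_efforts": joint torques, N m; "position": TCP position; "eef_rot": TCP orientation; "contact_force": force on the tool from outside, world axes, zero at the start; "ft_torque": the same for the moment, N m; "grip_width": opening from 0.0 (shut) to 1.0 (fully open).
Only numpy, scipy, OpenCV 4.12 (cv2) and the standard library are available. Lean on these libraries where they do the work, as an engineer would, in place of code of your own. Each camera call takes 0.05 s, during which the arm holds its last target. There are 200 camera calls.

## Task

Load the aluminium bearing housing into the milling fixture: set it down gently and flat on the plate, with its long side along the fence and one end up against the end stop. Then swing the cam clamp's lever until the cam holds the housing snugly against the fence, and stop there: firm, but never forced. Leave the other things on the bench where they are.

Things in the scene. Friction and masses are not known exactly. Their poses are not given: they have to be found in the camera images.
- housing: The loose workpiece, a plain aluminium ball-screw bearing housing, 0.4-0.6 kg: base 50 mm (its x) by 100 mm (y), 22 mm high; on its middle a square tower 50 mm (x) by 46 mm (y) up to 62 mm, with a bore along x. Origin: centre of the underside, z up; same after a half turn. Starts on the bench, left of the fixture. Grasp the tower from above across its 46 mm, above the two flanges.
- fixture: Fixed blackened steel plate on the bench, 195 mm (its x, from -90 to +105) by 220 mm (y, centred), 20 mm thick; origin on its underside. x points to the fence, y to the end stop. The fence is a ground steel bar along y, 150 mm long, 20 mm wide, 16 mm above the plate top, the face that meets the housing at x = +75 mm.
- stop (a point): The end stop, with the fixture's axes: a steel block 28 mm (x) by 18 mm (y), 16 mm above the plate top. This point: foot of the face that the housing's end meets (fixture x = +50, y = +50 mm, at the plate top, 20 mm above the bench); the block lies on the +y side of it.
- seat (a point): Point on the plate top, with the fixture's axes: where the centre of the housing's underside is once it lies against both fence and end stop (fixture x = 50, y = 0, z = 20 mm), the housing's y along the fixture's y or the reverse.
- pivot (a point): The cam clamp's upright pivot axis, at the plate top, with the fixture's axes. Its foot is screwed to the plate on the robot's side of the housing, the pivot 70 to 78 mm short of the fence face, different each time, so the gap to take up differs. Under load the pivot backs off towards the robot on a spring-backed carriage, 1 mm for 40 N, 5 mm at most.
- cam_disc (a point): Centre of the round cam disc, 24 mm radius, 6 to 17 mm above the plate, 10 mm off the pivot. Its rim presses straight on the side of the housing's base. Its front edge stands 24 - 10 cos(q) mm from the pivot towards the fence, q being joint cam; at the start that leaves about 6 to 13 mm of play for the housing.
- handle (a point): Middle of the upright black handle at the lever's end, 115 mm from the pivot axis, 50 mm above the plate top. A round tapered grip, 21 mm thick at the bottom, 27 mm near the top, from 28 to 70 mm above the plate; it does not spin on the lever. Below it the lever, a flat steel bar 16 mm wide, lies 20 to 27 mm above the plate and swings level about the pivot.
- cam (a joint): Cam angle q, 0 to 2.7 rad, growing counter-clockwise from above; the lever points 100 degrees + q from fixture x. Starts at 0 to 0.3, cam back; stays where left. Turning it free takes 4 N at the handle (near 0 at rest). Once the housing is pinched (q 1.1 to 2.0, by the gap) the push climbs some 7 N per 0.1 rad. Snug: 5 to 12 N above free (12 to 45 N at the cam). Forced: over 80 N at the cam.
- spanner: A steel spanner, 190 mm long, lying on the bench to the right. Not part of the job. Origin: mid-length, underside.
- setup_block: A steel set-up block, 76 by 51 by 25 mm with rows of holes, on the bench to the right. Not part of the job. Origin: centre of the underside.
- dial_gauge: A round dial gauge, 58 mm across, 22 mm thick, with a 63 mm stem, lying on the bench beyond and left of the fixture. Not part of the job. Origin: centre of the round case's underside.
There are look-alikes about, which are no part of the job. What is meant by the housing is not orange, and is the smaller of those in its own colour.

How it is judged (in metres and radians):
On the way, in this order (a step that is already met when the one before it is completed fails the run):
1. the housing lies flat on the plate between fence and cam, the cam not yet pressing (z of housing in the frame of seat between -0.003 and 0.002 m and horizontal distance between housing and seat below 0.02 m and angle between the y axis of housing and the y axis of fixture, either way round below 0.12 rad and contact force between clamp and housing below 5 N), for 0.2 s.
2. the cam holds the housing snugly against the fence, its end at the end stop (x of housing in the frame of seat above -0.002 m and y of housing in the frame of seat above -0.003 m and contact force between clamp and housing above 8 N), for 0.2 s.
At the end, for the whole second after the job is handed in: The housing lies flat on the plate (within 2 mm), square to and against the fence (within 2 mm and 0.025 rad), its end within 3 mm of the end stop, at rest, and the cam presses it against the fence with 8 to 80 N (all of step 2 and x of housing in the frame of seat below 0.003 m and y of housing in the frame of seat below 0.003 m and z of housing in the frame of seat between -0.003 and 0.002 m and angle between the y axis of housing and the y axis of fixture, either way round below 0.025 rad and angle between housing's own z axis and vertical below 0.03 rad and contact force between clamp and housing below 80 N and linear speed of housing below 0.01 m/s); the robot touches nothing.
It fails at once if the cam is forced: more than 80 N between clamp and housing (contact force between clamp and housing above 80 N).
It fails at once if the housing is dropped into the fixture (faster than 0.4 m/s in the last 20 mm) (horizontal distance between housing and seat below 0.06 m and z of housing in the frame of seat below 0.02 m and linear speed of housing above 0.4 m/s).
It fails at once if the spanner is moved more than 20 mm (distance of spanner from where it was at the start of the episode above 0.02 m).
It fails at once if the set-up block is moved more than 20 mm (distance of setup_block from where it was at the start of the episode above 0.02 m).
It fails at once if the dial gauge is moved more than 20 mm (distance of dial_gauge from where it was at the start of the episode above 0.02 m).
It also fails if it takes over 72 s, if anything falls off the work surface, if the arm or the gripper's body presses on something with over 40 N, if the wrist force passes 120 N, or if a joint passes its speed limit or range.

## Working session

There is one attempt and no reset: what is moved stays moved. The work goes in short steps, Python scripts to look and compute and a tool call to move; the robot and the scene stay as the last step left them, time stands still between calls to the robot, and variables do not carry over. Pictures are saved under pics/ and viewed, on a budget of 10 in all, crops included, one or two more only if the job needs it, and the job is handed in when it is done.

Besides the shell and the picture viewer there is one more tool, called after ">>>" in YAML: its name, and indented under it one key for each argument. send_rows: Moves the arm, as the interface text tells. Its arguments: {"type":"object","properties":{"series":{"type":"array","items":{"type":"object","properties":{"fingers":{"type":"number"},"tx":{"type":"number"},"ty":{"type":"number"},"tz":{"type":"number"},"turn":{"type":"number"}}}},"newtons":{"type":"number"}},"required":["series"]}

```bash
mkdir -p pics; ls; python3 - <<'E'
from cell import *
import cv2,numpy as np
s=get_state(); print({k:np.round(v,3).tolist() for k,v in s.items()})
ims=[]
for c in("scene","side"):
    p,d=camera(c); np.savez(f"{c}.npz",p=p,d=d); ims.append(p)
    print(c,{k:np.round(v,3).tolist() for k,v in calibration(c).items()})
    for q in("housing","fixture","cam_disc","handle","spanner","setup_block","dial_gauge"):
        print(q,[(np.round(r["at"],3).tolist(),round(r["score"],2)) for r in search_frame(q,c)][:4])
cv2.imwrite("pics/a.png",cv2.resize(ims[0],(800,600))[:,:,::-1]);cv2.imwrite("pics/b.png",cv2.resize(ims[1],(800,600))[:,:,::-1])
print(np.round(calibration("wrist")["T_tool_cam"],4))
try: print(hold_point_z)
except Exception as e: print(e)
E
```

```text
pics
{'time_s': 0.0, 'q': [62.476, 14.85, 1.19, 76.416, -0.001, 81.257], 'joint_velocities': [0.005, -0.012, 0.004, -0.034, -0.085, -0.073], 'joint_efforts': [-0.001, -55.563, 34.454, 0.014, -0.0, 0.0], 'position': [0.177, 0.52, 0.231], 'eef_rot': [[-0.947, 0.322, -0.001], [0.322, 0.947, -0.001], [0.0, -0.001, -1.0]], 'contact_force': [0.411, -0.83, -1.09], 'ft_torque': [0.033, -0.015, 0.027], 'grip_width': 0.998}
scene {'intrinsics': [[385.09, 0.0, 282.344], [0.0, 385.09, 207.614], [0.0, 0.0, 1.0]], 'position': [1.053, -0.203, 0.932], 'rotation': [[0.326, 0.821, -0.469], [0.945, -0.289, 0.152], [-0.01, -0.493, -0.87]]}
housing [([0.416, 0.283, 0.047], 0.88), ([0.537, 0.128, 0.051], 0.88), ([0.544, 0.306, 0.022], 0.63), ([0.602, -0.056, 0.047], 0.25)]
fixture [([0.65, -0.11, 0.02], 0.86), ([0.602, -0.054, 0.046], 0.26)]
cam_disc [([0.603, -0.054, 0.047], 0.95)]
handle [([0.6, -0.058, 0.047], 0.6)]
spanner [([0.724, -0.418, 0.009], 0.64)]
setup_block [([0.543, 0.303, 0.026], 0.69), ([0.478, -0.417, 0.022], 0.61)]
dial_gauge [([0.725, 0.186, 0.026], 0.75)]
side {'intrinsics': [[514.493, 0.0, 274.757], [0.0, 514.493, 213.615], [0.0, 0.0, 1.0]], 'position': [0.328, -0.832, 0.881], 'rotation': [[0.955, -0.194, 0.223], [-0.296, -0.658, 0.693], [0.012, -0.728, -0.686]]}
housing [([0.526, 0.299, 0.043], 0.92), ([0.386, 0.269, 0.033], 0.75), ([0.512, 0.119, 0.046], 0.58)]
fixture [([0.63, -0.132, 0.019], 0.97)]
cam_disc [([0.599, -0.056, 0.05], 0.92)]
handle [([0.6, -0.062, 0.049], 0.6)]
spanner [([0.705, -0.422, 0.007], 0.78)]
setup_block [([0.47, -0.425, 0.023], 0.68)]
dial_gauge [([0.715, 0.176, 0.021], 0.75)]
[[-2.000e-04 -9.568e-01 -2.906e-01  7.430e-02]
 [ 1.000e+00 -2.000e-04 -1.000e-04 -4.000e-04]
 [-0.000e+00 -2.906e-01  9.568e-01 -1.416e-01]
 [ 0.000e+00  0.000e+00  0.000e+00  1.000e+00]]
0.0187
```

View pics/a.png

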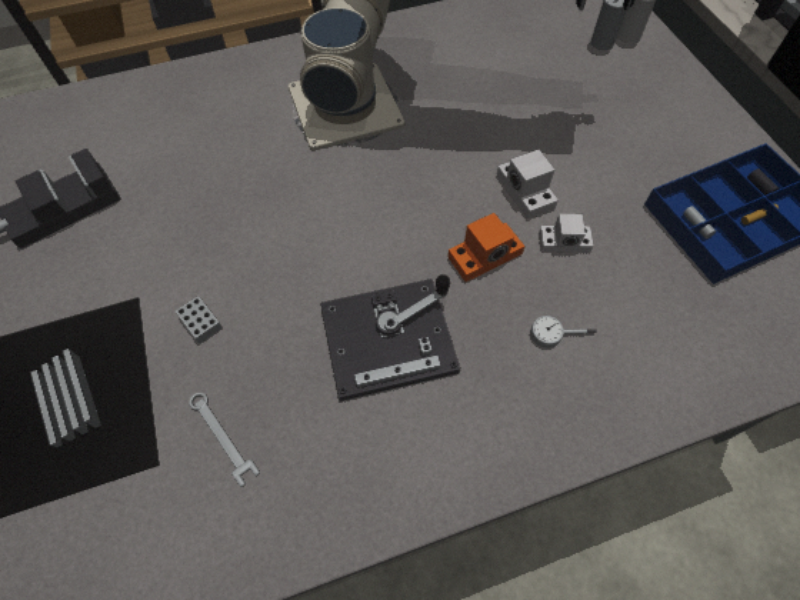

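View pics/b.png

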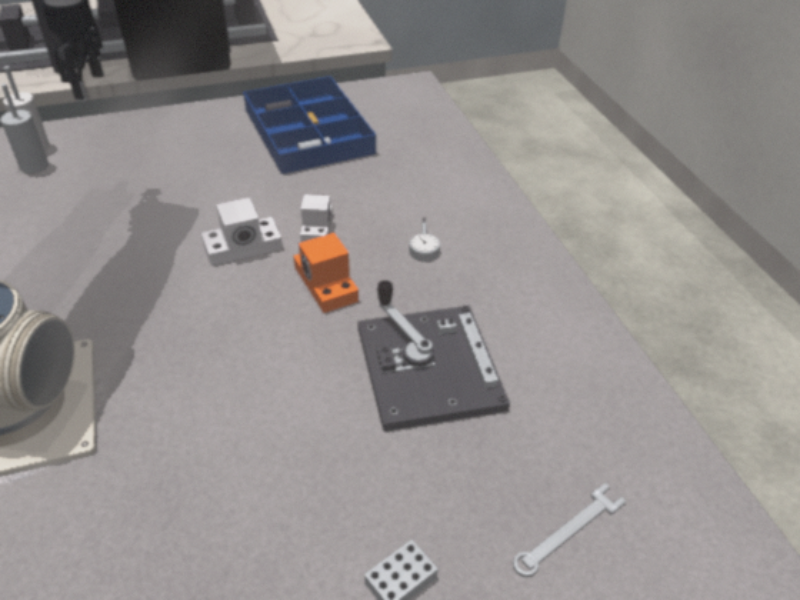

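Candidates in the scene view are the big silver housing at (530,180), the orange one at (488,245) and the small silver one at (568,235). By the description it is the small silver one. I'll measure its size from depth and check it in a crop.

```bash
cat > h.py <<'E'
from cell import *
import cv2,numpy as np
def cloud(name,p,d,T=None):
    c=calibration(name);K=c["intrinsics"]
    if T is None:
        R,t=np.array(c["rotation"]),np.array(c["position"])
    else: R,t=T[:3,:3],T[:3,3]
    v,u=np.indices(d.shape);K=np.array(K)
    X=np.stack([(u-K[0,2])/K[0,0]*d,(v-K[1,2])/K[1,1]*d,d],-1)
    W=X@R.T+t; W[d==0]=np.nan
    return W
def wrist():
    s=get_state();T=np.eye(4);T[:3,:3]=s["eef_rot"];T[:3,3]=s["position"]
    p,d=camera("wrist");return p,d,cloud("wrist",p,d,T@np.array(calibration("wrist")["T_tool_cam"]))
def rect(P):
    r=cv2.minAreaRect((P[:,:2]*1000).astype(np.float32));return np.round(r[0],1),np.round(r[1],1),round(r[2],1),cv2.boxPoints(r).round(1).tolist()
E
python3 - <<'E'
from h import *
for c in("scene","side"):
    z=np.load(c+".npz");W=cloud(c,z["p"],z["d"])
    b=(W[...,0]>.3)&(W[...,0]<.7)&(W[...,1]>.35)&(W[...,2]<.03); print(c,"bench z",np.nanmedian(W[...,2][b]))
    for n,(x0,x1,y0,y1) in dict(small=(.46,.62,.235,.38),big=(.3,.47,.2,.36),orange=(.44,.62,.05,.21)).items():
        m=(W[...,0]>x0)&(W[...,0]<x1)&(W[...,1]>y0)&(W[...,1]<y1)&(W[...,2]>.012)
        P=W[m];zt=np.percentile(P[:,2],98);print(n,len(P),"ztop",zt.round(4),"all",rect(P)[:3],"top",rect(P[P[:,2]>zt-.006])[:3])
z=np.load("scene.npz")["p"];cr=z[90:200,310:430];cv2.imwrite("pics/c.png",cv2.resize(cr,None,fx=6,fy=5.4,interpolation=2)[:,:,::-1])
E
```

```text
scene bench z 0.0007738014465690779
small 710 ztop 0.0643 all (array([519.9, 311.8]), array([120.3,  87. ]), 67.5) top (array([539.2, 313.4]), array([46.4, 50.4]), 68.4)
big 1204 ztop 0.0871 all (array([390.1, 293.8]), array([139. ,  72.7]), 3.6) top (array([388.8, 294.9]), array([66.1, 70.9]), 4.7)
orange 1324 ztop 0.0873 all (array([516.6, 145.7]), array([ 72.6, 137. ]), 7.9) top (array([514.5, 146.7]), array([70. , 65.3]), 9.6)
side bench z 0.0013104876155401457
small 590 ztop 0.065 all (array([535.6, 307.6]), array([102.5,  51.6]), 68.7) top (array([536.1, 310.8]), array([51.4, 50.2]), 68.6)
big 1529 ztop 0.0872 all (array([393.4, 264.5]), array([144.9, 132.4]), 3.7) top (array([388.1, 293.4]), array([63.3, 73.9]), 5.0)
orange 1540 ztop 0.0875 all (array([513.1, 143.7]), array([ 70.5, 142.3]), 10.1) top (array([513.8, 144.9]), array([68.8, 69.2]), 10.7)
```

View pics/c.png

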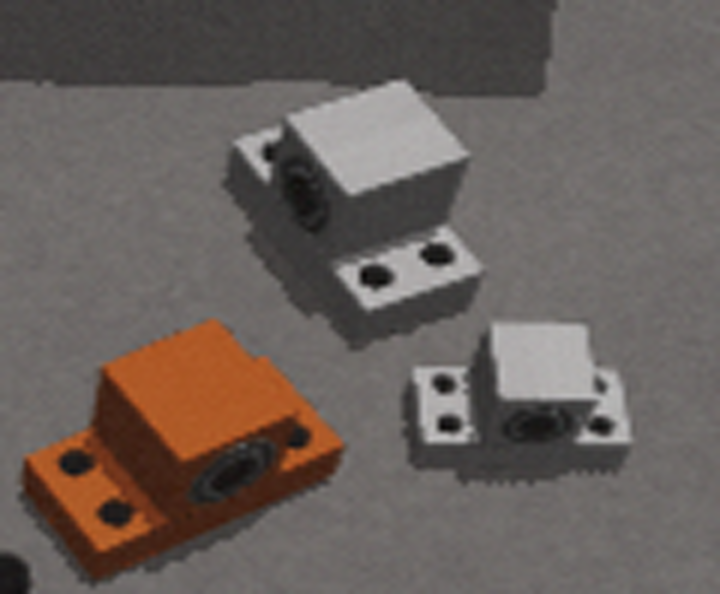

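Confirmed: the small silver housing measures about 102x51 mm with its top at 64 mm, and its long axis lies at 68.6°. Next is the fixture geometry from the stored clouds, and I'll start moving over the housing.

```bash
python3 - <<'E'
from h import *
for c in("scene","side"):
    z=np.load(c+".npz");W=cloud(c,z["p"],z["d"])
    m=(W[...,0]>.48)&(W[...,0]<.8)&(W[...,1]>-.27)&(W[...,1]<.06)
    P=W[m&(W[...,2]>.012)&(W[...,2]<.028)];print(c,"plate",rect(P))
    g=z["p"].astype(int).sum(2)
    f=W[m&(W[...,2]>.031)&(W[...,2]<.042)&(W[...,0]>.66)];print("fence+stop",len(f),rect(f)[:3],rect(f)[3])
    h=W[m&(W[...,2]>.055)];print("handle top",len(h),h.mean(0) if len(h) else 0, np.nanmax(h[:,2]))
s=get_state();R=np.array(s["eef_rot"]);
for n,t in dict(housing=[.537,.311,.24]).items(): print(n,(R.T@(np.array(t)-s["position"])).round(4))
E
```

```text
scene plate (array([626.9, -96.2]), array([220.2, 197.3]), 84.6, [[518.4000244140625, -196.60000610351562], [714.9000244140625, -215.10000610351562], [735.4000244140625, 4.199999809265137], [538.9000244140625, 22.600000381469727]])
fence+stop 551 (array([ 685.8, -102.3]), array([148.9,  59.1]), 85.3) [[650.2000122070312, -174.1999969482422], [709.0999755859375, -179.0], [721.2999877929688, -30.5], [662.4000244140625, -25.700000762939453]]
handle top 113 [0.59237684 0.0205201  0.08146458] 0.09205542834626534
side plate (array([626.2, -98.1]), array([225.1, 195.5]), 84.7, [[518.4000244140625, -201.10000610351562], [713.0999755859375, -219.1999969482422], [734.0, 4.900000095367432], [539.2999877929688, 23.0]])
fence+stop 531 (array([ 686.5, -105. ]), array([151.4,  58.6]), 87.1) [[653.4000244140625, -179.10000610351562], [712.0, -182.10000610351562], [719.5999755859375, -30.899999618530273], [661.0, -27.899999618530273]]
handle top 155 [0.58576733 0.01358788 0.07882539] 0.09291799218182473
housing [-0.4083 -0.0827 -0.0087]
```

>>> send_rows:
  series:
    - {"tx": -0.04, "ty": -0.008}
    - {"tx": -0.045, "ty": -0.009}
    - {"tx": -0.045, "ty": -0.009}
    - {"tx": -0.045, "ty": -0.009}
    - {"tx": -0.045, "ty": -0.009}

```text
$.series[0]: bad value
```

>>> send_rows:
  series:
    - {"tx": -0.045, "ty": -0.009}
    - {"tx": -0.045, "ty": -0.009}
    - {"tx": -0.045, "ty": -0.009}
    - {"tx": -0.03, "ty": -0.006}
    - {"turn": 2.6}

```text
$.series[0]: bad value
```

>>> send_rows:
  series:
    - {}
    - {}
    - {}
    - {}
    - {}

```text
$.series[0]: bad value
```

```bash
cat > hs.py <<'E'
from h import *
p,d,W=wrist();s=get_state();print(s["time_s"],s["position"].round(4) if hasattr(s["position"],"round") else s["position"],np.round(s["contact_force"],1))
c=(.537,.311);m=(np.hypot(W[...,0]-c[0],W[...,1]-c[1])<.075)
print("bench",np.nanmedian(W[...,2][(W[...,2]<.012)&(W[...,0]>.5)]))
top=W[m&(W[...,2]>.058)];al=W[m&(W[...,2]>.014)]
print(rect(top)[:3],rect(al)[:3],np.median(top[:,2]))
fl=W[m&(W[...,2]>.017)&(W[...,2]<.03)];print("flange",rect(fl)[:3])
E
python3 hs.py
```

```text
0.85 [0.1771 0.5207 0.2313] [0.1 0.1 0.4]
bench 0.002030583053403423
(array([0., 0.]), array([0., 0.]), 0.0) (array([0., 0.]), array([0., 0.]), 0.0) nan
flange (array([0., 0.]), array([0., 0.]), 0.0)
  return _methods._mean(a, axis=axis, dtype=dtype,
  ret = ret.dtype.type(ret / rcount)
```

All fields are required in every row.

>>> send_rows:
  series:
    - {"fingers": 0.085, "tx": -0.04, "ty": -0.008, "tz": 0, "turn": 0}
    - {"fingers": 0.085, "tx": -0.045, "ty": -0.009, "tz": 0, "turn": 0}
    - {"fingers": 0.085, "tx": -0.045, "ty": -0.009, "tz": 0, "turn": 0}
    - {"fingers": 0.085, "tx": -0.045, "ty": -0.009, "tz": 0, "turn": 0}
    - {"fingers": 0.085, "tx": -0.045, "ty": -0.009, "tz": 0, "turn": 0}

```text
time_s: 1.35
position: [0.3726, 0.4071, 0.2315]
eef_rot: [[-0.947, 0.322, 0.0], [0.322, 0.947, 0.0], [-0.0, 0.0, -1.0]]
contact_force: [0.9, 0.5, -0.1]
grip_width: 0.994
```

>>> send_rows:
  series:
    - {"fingers": 0.085, "tx": -0.045, "ty": -0.009, "tz": 0, "turn": 0}
    - {"fingers": 0.085, "tx": -0.045, "ty": -0.009, "tz": 0, "turn": 0}
    - {"fingers": 0.085, "tx": -0.045, "ty": -0.009, "tz": 0, "turn": 0}
    - {"fingers": 0.085, "tx": -0.03, "ty": -0.006, "tz": 0, "turn": 2.6}
    - {"fingers": 0.085, "tx": 0, "ty": 0, "tz": 0, "turn": 0}

```text
time_s: 1.85
position: [0.5199, 0.3215, 0.2303]
eef_rot: [[-0.929, 0.37, -0.0], [0.37, 0.929, -0.001], [-0.0, -0.001, -1.0]]
contact_force: [-0.1, -0.5, -0.6]
grip_width: 0.996
```

>>> send_rows:
  series:
    - {"fingers": 0.085, "tx": 0, "ty": 0, "tz": 0, "turn": 0}
    - {"fingers": 0.085, "tx": 0, "ty": 0, "tz": 0, "turn": 0}
    - {"fingers": 0.085, "tx": 0, "ty": 0, "tz": 0, "turn": 0}
    - {"fingers": 0.085, "tx": 0, "ty": 0, "tz": 0, "turn": 0}
    - {"fingers": 0.085, "tx": 0, "ty": 0, "tz": 0, "turn": 0}

```text
time_s: 2.35
position: [0.5162, 0.3244, 0.2316]
eef_rot: [[-0.932, 0.363, 0.0], [0.363, 0.932, 0.0], [-0.0, 0.0, -1.0]]
contact_force: [0.4, 0.2, 1.3]
grip_width: 1.001
```

```bash
python3 hs.py
```

```text
2.4 [0.5164 0.3243 0.2315] [-0.3 -0.   0.7]
bench -0.0008611011107909905
(array([527.2, 317. ]), array([141.7,  68.5]), 68.6) (array([527.3, 317. ]), array([141.7,  68.5]), 68.9) 0.29952055800221067
flange (array([535.8, 314.8]), array([100.1,  50.3]), 69.4)
```

```bash
sed -i 's/top=W\[m&(W\[...,2\]>.058)\]/top=W[m\&(W[...,2]>.058)\&(W[...,2]<.075)]/;s/al=W\[m&(W\[...,2\]>.014)\]/al=W[m\&(W[...,2]>.014)\&(W[...,2]<.075)]/' hs.py
cat >> hs.py <<'E'
R=np.array(s["eef_rot"]);print((R.T@(np.array([.5365,.3145,.05])-s["position"])).round(4),np.degrees(np.arctan2(R[1,1],R[0,1])))
cv2.imwrite("pics/w1.png",p[:,:,::-1])
E
python3 hs.py
```

```text
2.45 [0.5165 0.3242 0.2314] [ 0.4 -0.1 -0.3]
bench -0.0008763070757365488
(array([536.5, 314.5]), array([45.8, 50. ]), 69.4) (array([535.8, 314.9]), array([100.2,  51.1]), 68.9) 0.06097177619919142
flange (array([536. , 314.9]), array([100.1,  50.3]), 69.3)
[-0.0222 -0.0017  0.1814] 68.66155217353968
```

View pics/w1.png

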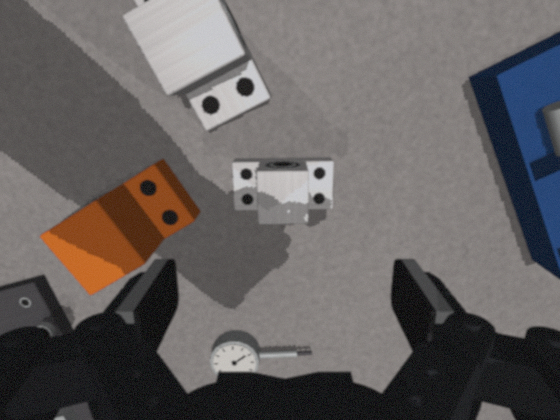

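The wrist view shows the small silver housing at (285,190), with the orange and big silver ones off to the side. It fits 100x50 at (0.5363, 0.3147), yaw 69.3°. I'm descending now.

>>> send_rows:
  series:
    - {"fingers": 0.085, "tx": -0.011, "ty": -0.001, "tz": 0.03, "turn": -0.7}
    - {"fingers": 0.085, "tx": -0.011, "ty": -0.001, "tz": 0.04, "turn": 0}
    - {"fingers": 0.085, "tx": 0, "ty": 0, "tz": 0.04, "turn": 0}
    - {"fingers": 0.085, "tx": 0, "ty": 0, "tz": 0.03, "turn": 0}
    - {"fingers": 0.085, "tx": 0, "ty": 0, "tz": 0.02, "turn": 0}

```text
time_s: 2.95
position: [0.5356, 0.3137, 0.0687]
eef_rot: [[-0.936, 0.353, -0.003], [0.353, 0.936, -0.001], [0.002, -0.002, -1.0]]
contact_force: [-0.1, 0.0, -0.5]
grip_width: 0.997
```

>>> send_rows:
  series:
    - {"fingers": 0.085, "tx": 0, "ty": 0, "tz": 0.02, "turn": 0}
    - {"fingers": 0.085, "tx": 0, "ty": 0, "tz": 0.015, "turn": 0}
    - {"fingers": 0.085, "tx": 0, "ty": 0, "tz": 0.006, "turn": 0}
    - {"fingers": 0.085, "tx": 0, "ty": 0, "tz": 0, "turn": 0}
    - {"fingers": 0.085, "tx": 0, "ty": 0, "tz": 0, "turn": 0}

```text
time_s: 3.45
position: [0.537, 0.3143, 0.031]
eef_rot: [[-0.936, 0.353, 0.001], [0.353, 0.936, 0.0], [-0.001, 0.001, -1.0]]
contact_force: [1.4, -0.6, 0.4]
grip_width: 0.991
```

>>> send_rows:
  newtons: 40
  series:
    - {"fingers": 0.03, "tx": 0, "ty": 0, "tz": 0, "turn": 0}
    - {"fingers": 0.03, "tx": 0, "ty": 0, "tz": 0, "turn": 0}
    - {"fingers": 0.03, "tx": 0, "ty": 0, "tz": 0, "turn": 0}
    - {"fingers": 0.03, "tx": 0, "ty": 0, "tz": 0, "turn": 0}
    - {"fingers": 0.03, "tx": 0, "ty": 0, "tz": 0, "turn": 0}

```text
time_s: 3.95
position: [0.537, 0.3144, 0.0311]
eef_rot: [[-0.936, 0.353, 0.001], [0.353, 0.936, 0.001], [-0.001, 0.001, -1.0]]
contact_force: [-0.4, 0.8, 6.2]
grip_width: 0.531
```

>>> send_rows:
  series:
    - {"fingers": 0.03, "tx": 0, "ty": 0, "tz": -0.002, "turn": 0}
    - {"fingers": 0.03, "tx": 0, "ty": 0, "tz": -0.015, "turn": 0}
    - {"fingers": 0.03, "tx": 0, "ty": 0, "tz": -0.03, "turn": 0}
    - {"fingers": 0.03, "tx": 0, "ty": 0, "tz": -0.04, "turn": 0}
    - {"fingers": 0.03, "tx": 0, "ty": 0, "tz": -0.04, "turn": 0}

```text
time_s: 4.45
position: [0.5357, 0.3136, 0.1574]
eef_rot: [[-0.936, 0.353, -0.003], [0.353, 0.936, -0.001], [0.002, -0.002, -1.0]]
contact_force: [1.1, 0.9, -5.3]
grip_width: 0.53
```

>>> send_rows:
  series:
    - {"fingers": 0.03, "tx": 0, "ty": 0, "tz": -0.02, "turn": 0}
    - {"fingers": 0.03, "tx": 0, "ty": 0, "tz": -0.01, "turn": 0}
    - {"fingers": 0.03, "tx": 0, "ty": 0, "tz": 0, "turn": 0}
    - {"fingers": 0.03, "tx": 0, "ty": 0, "tz": 0, "turn": 0}
    - {"fingers": 0.03, "tx": 0, "ty": 0, "tz": 0, "turn": 0}

```text
time_s: 4.95
position: [0.5359, 0.3138, 0.1853]
eef_rot: [[-0.936, 0.353, -0.003], [0.353, 0.936, -0.001], [0.002, -0.002, -1.0]]
contact_force: [-0.3, -0.1, -5.0]
grip_width: 0.53
```

```bash
python3 - <<'E'
from h import *
s=get_state();R=np.array(s["eef_rot"]);P=np.array(s["position"]);print(s["time_s"],P.round(4),np.degrees(np.arctan2(R[1,1],R[0,1])),s["grip_width"],np.round(s["contact_force"],1))
p,d=camera("scene");W=cloud("scene",p,d)
# housing in hand: flanges, relative to tool
print("to (.655,-.06): ",(R.T@(np.array([.655,-.08,.185])-P)).round(4))
p,d,W=wrist();cv2.imwrite("pics/w2.png",p[:,:,::-1])
Q=(W-P)@R;m=(abs(Q[...,0])<.04)&(abs(Q[...,1])<.06)&(Q[...,2]>0)&(Q[...,2]<.02)
print("flanges in tool",m.sum(),rect(Q[m])[:3],np.median(Q[m][:,2]))
E
```

```text
4.95 [0.5359 0.3138 0.1853] 69.31889334012625 0.5301183632516048 [-0.3 -0.1 -5. ]
to (.655,-.06):  [-0.2505 -0.3264  0.0005]
flanges in tool 7939 (array([ 4.7, -0.3]), array([100.2,  43.8]), 89.8) 0.009903511854898043
```

Weight is 5 N, so the grip is good. I'll turn to the fixture yaw and rise beside the fixture to measure it with the wrist camera.

>>> send_rows:
  series:
    - {"fingers": 0.03, "tx": 0, "ty": 0, "tz": -0.02, "turn": -5.1}
    - {"fingers": 0.03, "tx": 0, "ty": 0, "tz": -0.02, "turn": -5.1}
    - {"fingers": 0.03, "tx": 0, "ty": 0, "tz": -0.02, "turn": -5.1}
    - {"fingers": 0.03, "tx": -0.012, "ty": -0.034, "tz": -0.02, "turn": 0}
    - {"fingers": 0.03, "tx": -0.015, "ty": -0.041, "tz": -0.02, "turn": 0}

```text
time_s: 5.55
position: [0.556, 0.2374, 0.2872]
eef_rot: [[-0.996, 0.09, -0.001], [0.09, 0.996, -0.0], [0.001, -0.0, -1.0]]
contact_force: [1.3, 0.7, -5.9]
grip_width: 0.534
```

>>> send_rows:
  series:
    - {"fingers": 0.03, "tx": -0.015, "ty": -0.041, "tz": 0, "turn": 0}
    - {"fingers": 0.03, "tx": -0.015, "ty": -0.041, "tz": 0, "turn": 0}
    - {"fingers": 0.03, "tx": -0.015, "ty": -0.041, "tz": 0, "turn": 0}
    - {"fingers": 0.03, "tx": -0.015, "ty": -0.039, "tz": 0, "turn": 0}
    - {"fingers": 0.03, "tx": 0, "ty": 0, "tz": 0, "turn": 0}

```text
time_s: 6.05
position: [0.6021, 0.0651, 0.286]
eef_rot: [[-0.995, 0.099, -0.001], [0.099, 0.995, -0.002], [0.001, -0.002, -1.0]]
contact_force: [0.2, 1.1, -5.5]
grip_width: 0.531
```

>>> send_rows:
  series:
    - {"fingers": 0.03, "tx": 0, "ty": 0, "tz": 0, "turn": 0}
    - {"fingers": 0.03, "tx": 0, "ty": 0, "tz": 0, "turn": 0}
    - {"fingers": 0.03, "tx": 0, "ty": 0, "tz": 0, "turn": 0}
    - {"fingers": 0.03, "tx": 0, "ty": 0, "tz": 0, "turn": 0}
    - {"fingers": 0.03, "tx": 0, "ty": 0, "tz": 0, "turn": 0}

```text
time_s: 6.55
position: [0.6008, 0.0708, 0.2874]
eef_rot: [[-0.996, 0.093, 0.0], [0.093, 0.996, 0.0], [-0.0, 0.0, -1.0]]
contact_force: [-0.2, 0.6, -5.0]
grip_width: 0.531
```

```bash
cat > fx.py <<'E'
from h import *
s=get_state();R=np.array(s["eef_rot"]);P=np.array(s["position"]);print(s["time_s"],P.round(4),np.degrees(np.arctan2(R[1,1],R[0,1])),s["grip_width"],np.round(s["contact_force"],1))
p,d,W=wrist();np.savez("w3.npz",p=p,W=W);cv2.imwrite("pics/w3.png",p[:,:,::-1])
m=(W[...,0]>.48)&(W[...,0]<.8)&(W[...,1]>-.27)&(W[...,1]<.06)
print("bench",np.nanmedian(W[...,2][(W[...,2]<.01)]))
print("plate",rect(W[m&(W[...,2]>.012)&(W[...,2]<.028)]))
f=W[m&(W[...,2]>.030)&(W[...,2]<.042)&(W[...,0]>.66)];print("fence",rect(f))
h=W[m&(W[...,2]>.08)&(W[...,2]<.1)];print("handle",len(h),h.mean(0) if len(h) else 0)
for q in("cam_disc","handle","fixture","stop"): print(q,[(np.round(r["at"],3).tolist(),round(r["score"],2)) for r in search_frame(q,"wrist")][:3])
E
python3 fx.py
```

```text
6.55 [0.6008 0.0708 0.2874] 84.69003742927356 0.5314373430474096 [-0.2  0.6 -5. ]
bench -0.0010125082575653255
plate (array([625.5, -96.5]), array([220.6, 194. ]), 84.7, [[518.7000122070312, -197.39999389648438], [711.7999877929688, -215.39999389648438], [732.2999877929688, 4.300000190734863], [539.0999755859375, 22.299999237060547]])
fence (array([ 700.5, -123. ]), array([111.5,  20.2]), 84.5, [[685.0999755859375, -177.5], [705.2000122070312, -179.5], [715.7999877929688, -68.5], [695.7000122070312, -66.5999984741211]])
handle 565 [0.58633428 0.02376501 0.08721758]
cam_disc [([0.6, -0.059, 0.047], 0.9)]
handle [([0.598, -0.058, 0.048], 0.63), ([0.603, -0.126, 0.018], 0.59)]
fixture [([0.603, -0.13, 0.017], 0.74)]
stop [([0.6, -0.132, 0.02], 0.66)]
```

View pics/w3.png

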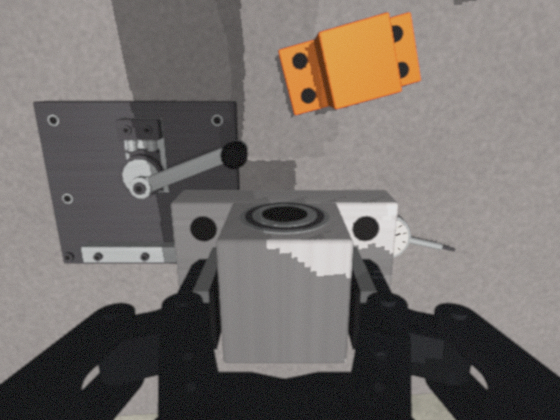

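>>> send_rows:
  series:
    - {"fingers": 0.03, "tx": -0.016, "ty": -0.033, "tz": 0, "turn": 0}
    - {"fingers": 0.03, "tx": -0.018, "ty": -0.038, "tz": 0, "turn": 0}
    - {"fingers": 0.03, "tx": -0.018, "ty": -0.038, "tz": 0, "turn": 0}
    - {"fingers": 0.03, "tx": -0.018, "ty": -0.038, "tz": 0, "turn": 0}
    - {"fingers": 0.03, "tx": -0.011, "ty": -0.022, "tz": 0.01, "turn": 0}

```text
time_s: 7.3
position: [0.6668, -0.1091, 0.2777]
eef_rot: [[-0.995, 0.096, 0.002], [0.096, 0.995, -0.001], [-0.002, -0.001, -1.0]]
contact_force: [0.6, 0.2, -4.6]
grip_width: 0.531
```

>>> send_rows:
  series:
    - {"fingers": 0.03, "tx": 0, "ty": 0, "tz": 0.03, "turn": 0}
    - {"fingers": 0.03, "tx": 0, "ty": 0, "tz": 0.04, "turn": 0}
    - {"fingers": 0.03, "tx": 0, "ty": 0, "tz": 0.04, "turn": 0}
    - {"fingers": 0.03, "tx": 0, "ty": 0, "tz": 0.04, "turn": 0}
    - {"fingers": 0.03, "tx": 0, "ty": 0, "tz": 0.02, "turn": 0}

```text
time_s: 7.8
position: [0.6639, -0.105, 0.1028]
eef_rot: [[-0.996, 0.094, -0.005], [0.094, 0.996, 0.002], [0.005, 0.001, -1.0]]
contact_force: [-0.1, 0.0, -4.7]
grip_width: 0.534
```

>>> send_rows:
  series:
    - {"fingers": 0.03, "tx": 0, "ty": 0, "tz": 0, "turn": 0}
    - {"fingers": 0.03, "tx": 0, "ty": 0, "tz": 0, "turn": 0}
    - {"fingers": 0.03, "tx": 0, "ty": 0, "tz": 0, "turn": 0}
    - {"fingers": 0.03, "tx": 0, "ty": 0, "tz": 0, "turn": 0}
    - {"fingers": 0.03, "tx": 0, "ty": 0, "tz": 0, "turn": 0}

```text
time_s: 8.3
position: [0.6663, -0.106, 0.1085]
eef_rot: [[-0.996, 0.094, 0.002], [0.094, 0.996, -0.001], [-0.002, -0.0, -1.0]]
contact_force: [0.2, 0.3, -5.6]
grip_width: 0.531
```

```bash
python3 - <<'E'
from h import *
s=get_state();R=np.array(s["eef_rot"]);P=np.array(s["position"]);print(s["time_s"],P.round(4),np.degrees(np.arctan2(R[1,1],R[0,1])),s["grip_width"],np.round(s["contact_force"],1))
print("to place",(R.T@(np.array([.6655,-.1053,.056])-P)).round(4))
z=np.load("w3.npz");W=z["W"];F=np.array([[.9957,-.0924],[.0924,.9957]])
for n,(a,b) in dict(pivotcap=(140,187),handle=(234,155),disc=(140,170)).items():
    w=np.nanmedian(W[b-3:b+4,a-3:a+4].reshape(-1,3),0);print(n,w.round(4),"fixture",(F@(w[:2]-[.6182,-.0959])).round(4))
h=W[145:168,222:247].reshape(-1,3);h=h[h[:,2]>.084];print("handle top centre fixture",F@(np.array(rect(h)[0])/1000-[.6182,-.0959]),len(h))
p,d=camera("scene");W=cloud("scene",p,d);cv2.imwrite("pics/s2.png",cv2.resize(p[170:300,200:340],None,fx=5,fy=4.5,interpolation=2)[:,:,::-1])
E
```

```text
8.3 [ 0.6663 -0.106   0.1085] 84.6220078623139 0.5309130544675127 [ 0.2  0.3 -5.6]
to place [0.0009 0.0006 0.0525]
pivotcap [ 0.6171 -0.0859  0.0511] fixture [-0.002   0.0099]
handle [0.5857 0.0245 0.0889] fixture [-0.0434  0.1169]
disc [ 0.6014 -0.0877  0.0379] fixture [-0.0175  0.0066]
handle top centre fixture [-0.04202655  0.11631165] 488
```

View pics/s2.png

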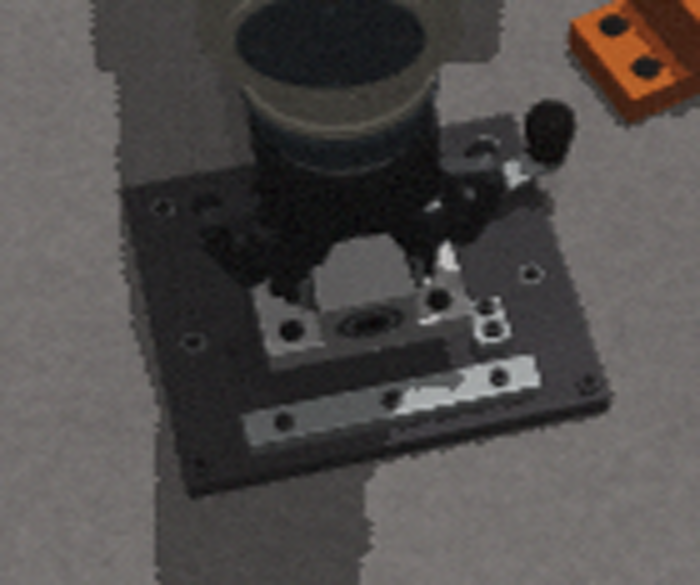

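>>> send_rows:
  series:
    - {"fingers": 0.03, "tx": 0.001, "ty": 0.0, "tz": 0.015, "turn": 0}
    - {"fingers": 0.03, "tx": 0, "ty": 0, "tz": 0.015, "turn": 0}
    - {"fingers": 0.03, "tx": 0, "ty": 0, "tz": 0.012, "turn": 0}
    - {"fingers": 0.03, "tx": 0, "ty": 0, "tz": 0.006, "turn": 0}
    - {"fingers": 0.03, "tx": 0, "ty": 0, "tz": 0.003, "turn": 0}

```text
time_s: 8.85
position: [0.6647, -0.1058, 0.0558]
eef_rot: [[-0.996, 0.094, -0.001], [0.094, 0.996, 0.0], [0.001, 0.0, -1.0]]
contact_force: [0.0, 0.5, -5.6]
grip_width: 0.531
```

>>> send_rows:
  series:
    - {"fingers": 0.03, "tx": 0, "ty": 0, "tz": 0.001, "turn": 0}
    - {"fingers": 0.03, "tx": 0, "ty": 0, "tz": 0.001, "turn": 0}
    - {"fingers": 0.03, "tx": 0, "ty": 0, "tz": 0.001, "turn": 0}
    - {"fingers": 0.03, "tx": 0, "ty": 0, "tz": 0.001, "turn": 0}
    - {"fingers": 0.03, "tx": 0, "ty": 0, "tz": 0, "turn": 0}

```text
time_s: 9.35
position: [0.6648, -0.1058, 0.0524]
eef_rot: [[-0.996, 0.094, 0.0], [0.094, 0.996, -0.0], [-0.0, -0.0, -1.0]]
contact_force: [-0.8, 0.3, -4.0]
grip_width: 0.532
```

>>> send_rows:
  series:
    - {"fingers": 0.03, "tx": 0, "ty": 0, "tz": 0.0007, "turn": 0}
    - {"fingers": 0.03, "tx": 0, "ty": 0, "tz": 0.0007, "turn": 0}
    - {"fingers": 0.03, "tx": 0, "ty": 0, "tz": 0, "turn": 0}
    - {"fingers": 0.03, "tx": 0, "ty": 0, "tz": 0, "turn": 0}
    - {"fingers": 0.03, "tx": 0, "ty": 0, "tz": 0, "turn": 0}

```text
time_s: 9.85
position: [0.6648, -0.1058, 0.0511]
eef_rot: [[-0.996, 0.094, 0.0], [0.094, 0.996, -0.0], [-0.0, -0.0, -1.0]]
contact_force: [-1.3, -0.3, -1.0]
grip_width: 0.534
```

>>> send_rows:
  series:
    - {"fingers": 0.03, "tx": 0, "ty": 0.001, "tz": 0.0003, "turn": 0}
    - {"fingers": 0.03, "tx": 0, "ty": 0.001, "tz": 0, "turn": 0}
    - {"fingers": 0.03, "tx": 0, "ty": 0.001, "tz": 0, "turn": 0}
    - {"fingers": 0.03, "tx": 0, "ty": 0, "tz": 0, "turn": 0}
    - {"fingers": 0.03, "tx": 0, "ty": 0, "tz": 0, "turn": 0}

```text
time_s: 10.35
position: [0.6656, -0.1031, 0.0511]
eef_rot: [[-0.996, 0.094, 0.001], [0.094, 0.996, -0.001], [-0.001, -0.0, -1.0]]
contact_force: [-0.5, -3.6, 3.9]
grip_width: 0.531
```

>>> send_rows:
  series:
    - {"fingers": 0.03, "tx": 0, "ty": 0.001, "tz": 0, "turn": 0}
    - {"fingers": 0.03, "tx": 0, "ty": 0, "tz": 0, "turn": 0}
    - {"fingers": 0.03, "tx": 0, "ty": 0, "tz": 0, "turn": 0}
    - {"fingers": 0.03, "tx": 0, "ty": 0, "tz": 0, "turn": 0}
    - {"fingers": 0.03, "tx": 0, "ty": 0, "tz": 0, "turn": 0}

```text
time_s: 10.85
position: [0.6656, -0.1022, 0.0511]
eef_rot: [[-0.996, 0.094, 0.001], [0.094, 0.996, -0.001], [-0.001, -0.001, -1.0]]
contact_force: [0.0, -6.0, 4.2]
grip_width: 0.532
```

>>> send_rows:
  series:
    - {"fingers": 0.03, "tx": 0, "ty": 0.001, "tz": 0, "turn": 0}
    - {"fingers": 0.03, "tx": 0, "ty": 0, "tz": 0, "turn": 0}
    - {"fingers": 0.03, "tx": 0, "ty": 0, "tz": 0, "turn": 0}
    - {"fingers": 0.03, "tx": 0, "ty": 0, "tz": 0, "turn": 0}
    - {"fingers": 0.03, "tx": 0, "ty": 0, "tz": 0, "turn": 0}

```text
time_s: 11.35
position: [0.6657, -0.1012, 0.0511]
eef_rot: [[-0.996, 0.094, 0.001], [0.094, 0.996, -0.001], [-0.001, -0.001, -1.0]]
contact_force: [0.2, -5.0, 4.8]
grip_width: 0.533
```

>>> send_rows:
  series:
    - {"fingers": 0.03, "tx": 0, "ty": 0.001, "tz": -0.0003, "turn": 0}
    - {"fingers": 0.03, "tx": 0, "ty": 0, "tz": 0, "turn": 0}
    - {"fingers": 0.03, "tx": 0, "ty": 0, "tz": 0, "turn": 0}
    - {"fingers": 0.03, "tx": 0, "ty": 0, "tz": 0, "turn": 0}
    - {"fingers": 0.03, "tx": 0, "ty": 0, "tz": 0, "turn": 0}

```text
time_s: 11.85
position: [0.6656, -0.1001, 0.0511]
eef_rot: [[-0.996, 0.094, 0.001], [0.094, 0.996, -0.001], [-0.001, -0.0, -1.0]]
contact_force: [-0.1, -5.4, 3.2]
grip_width: 0.533
```

>>> send_rows:
  series:
    - {"fingers": 0.03, "tx": 0, "ty": 0.001, "tz": 0, "turn": 0}
    - {"fingers": 0.03, "tx": 0, "ty": 0, "tz": 0, "turn": 0}
    - {"fingers": 0.03, "tx": 0, "ty": 0, "tz": 0, "turn": 0}
    - {"fingers": 0.03, "tx": 0, "ty": 0, "tz": 0, "turn": 0}
    - {"fingers": 0.03, "tx": 0, "ty": 0, "tz": 0, "turn": 0}

```text
time_s: 12.35
position: [0.6655, -0.1, 0.0512]
eef_rot: [[-0.996, 0.095, 0.0], [0.095, 0.996, -0.002], [-0.0, -0.002, -1.0]]
contact_force: [-0.1, -10.0, 3.8]
grip_width: 0.531
```

The end stop is reached: y has stalled at -0.100 with 10 N. Now sliding to the fence.

>>> send_rows:
  series:
    - {"fingers": 0.03, "tx": -0.001, "ty": 0, "tz": 0, "turn": 0}
    - {"fingers": 0.03, "tx": -0.001, "ty": 0, "tz": 0, "turn": 0}
    - {"fingers": 0.03, "tx": 0, "ty": 0, "tz": 0, "turn": 0}
    - {"fingers": 0.03, "tx": 0, "ty": 0, "tz": 0, "turn": 0}
    - {"fingers": 0.03, "tx": 0, "ty": 0, "tz": 0, "turn": 0}

```text
time_s: 12.85
position: [0.6658, -0.1, 0.0512]
eef_rot: [[-0.996, 0.094, -0.003], [0.094, 0.996, -0.002], [0.003, -0.002, -1.0]]
contact_force: [-9.2, -9.3, 8.8]
grip_width: 0.532
```

>>> send_rows:
  series:
    - {"fingers": 0.03, "tx": -0.001, "ty": 0, "tz": 0, "turn": 0}
    - {"fingers": 0.03, "tx": 0, "ty": 0, "tz": 0, "turn": 0}
    - {"fingers": 0.03, "tx": 0, "ty": 0, "tz": 0, "turn": 0}
    - {"fingers": 0.03, "tx": 0, "ty": 0, "tz": 0, "turn": 0}
    - {"fingers": 0.03, "tx": 0, "ty": 0, "tz": 0, "turn": 0}

```text
time_s: 13.35
position: [0.6661, -0.1001, 0.0512]
eef_rot: [[-0.996, 0.094, -0.004], [0.094, 0.996, -0.002], [0.004, -0.002, -1.0]]
contact_force: [-12.7, -9.3, 11.8]
grip_width: 0.531
```

>>> send_rows:
  series:
    - {"fingers": 0.03, "tx": -0.001, "ty": 0, "tz": 0, "turn": 0}
    - {"fingers": 0.03, "tx": 0, "ty": 0, "tz": 0, "turn": 0}
    - {"fingers": 0.03, "tx": 0, "ty": 0, "tz": 0, "turn": 0}
    - {"fingers": 0.03, "tx": 0, "ty": 0, "tz": 0, "turn": 0}
    - {"fingers": 0.03, "tx": 0, "ty": 0, "tz": 0, "turn": 0}

```text
time_s: 13.85
position: [0.6668, -0.1001, 0.0513]
eef_rot: [[-0.996, 0.094, -0.005], [0.094, 0.996, -0.002], [0.004, -0.002, -1.0]]
contact_force: [-13.6, -9.4, 12.3]
grip_width: 0.535
```

>>> send_rows:
  series:
    - {"fingers": 0.03, "tx": 0, "ty": -0.0005, "tz": -0.0006, "turn": 0}
    - {"fingers": 0.03, "tx": 0, "ty": 0, "tz": 0, "turn": 0}
    - {"fingers": 0.03, "tx": 0, "ty": 0, "tz": 0, "turn": 0}
    - {"fingers": 0.03, "tx": 0, "ty": 0, "tz": 0, "turn": 0}
    - {"fingers": 0.03, "tx": 0, "ty": 0, "tz": 0, "turn": 0}

```text
time_s: 14.35
position: [0.667, -0.1002, 0.0513]
eef_rot: [[-0.996, 0.094, -0.005], [0.094, 0.996, -0.001], [0.004, -0.001, -1.0]]
contact_force: [-10.8, -7.5, 8.5]
grip_width: 0.53
```

>>> send_rows:
  series:
    - {"fingers": 0.03, "tx": -0.001, "ty": 0, "tz": 0, "turn": 0}
    - {"fingers": 0.03, "tx": 0, "ty": 0, "tz": 0, "turn": 0}
    - {"fingers": 0.03, "tx": 0, "ty": 0, "tz": 0, "turn": 0}
    - {"fingers": 0.03, "tx": 0, "ty": 0, "tz": 0, "turn": 0}
    - {"fingers": 0.03, "tx": 0, "ty": 0, "tz": 0, "turn": 0}

```text
time_s: 14.85
position: [0.6681, -0.1003, 0.0512]
eef_rot: [[-0.996, 0.094, -0.005], [0.094, 0.996, -0.001], [0.004, -0.001, -1.0]]
contact_force: [-9.6, -6.8, 7.6]
grip_width: 0.533
```

Still sliding on friction. Continuing towards the fence.

>>> send_rows:
  series:
    - {"fingers": 0.03, "tx": -0.001, "ty": 0, "tz": 0, "turn": 0}
    - {"fingers": 0.03, "tx": 0, "ty": 0, "tz": 0, "turn": 0}
    - {"fingers": 0.03, "tx": 0, "ty": 0, "tz": 0, "turn": 0}
    - {"fingers": 0.03, "tx": 0, "ty": 0, "tz": 0, "turn": 0}
    - {"fingers": 0.03, "tx": 0, "ty": 0, "tz": 0, "turn": 0}

```text
time_s: 15.35
position: [0.6689, -0.1003, 0.0513]
eef_rot: [[-0.996, 0.094, -0.005], [0.094, 0.996, -0.001], [0.005, -0.001, -1.0]]
contact_force: [-10.7, -8.1, 9.1]
grip_width: 0.529
```

>>> send_rows:
  series:
    - {"fingers": 0.03, "tx": -0.001, "ty": 0, "tz": 0, "turn": 0}
    - {"fingers": 0.03, "tx": 0, "ty": 0, "tz": 0, "turn": 0}
    - {"fingers": 0.03, "tx": 0, "ty": 0, "tz": 0, "turn": 0}
    - {"fingers": 0.03, "tx": 0, "ty": 0, "tz": 0, "turn": 0}
    - {"fingers": 0.03, "tx": 0, "ty": 0, "tz": 0, "turn": 0}

```text
time_s: 15.85
position: [0.6689, -0.1003, 0.0513]
eef_rot: [[-0.996, 0.094, -0.007], [0.094, 0.996, -0.001], [0.007, -0.001, -1.0]]
contact_force: [-15.0, -7.6, 11.0]
grip_width: 0.532
```

Fence contact too: stalled at x=0.6689 with the force stepping to 15 N. I'll unload, release and lift.

>>> send_rows:
  series:
    - {"fingers": 0.03, "tx": 0.002, "ty": -0.0006, "tz": -0.0006, "turn": 0}
    - {"fingers": 0.03, "tx": 0, "ty": 0, "tz": 0, "turn": 0}
    - {"fingers": 0.03, "tx": 0, "ty": 0, "tz": 0, "turn": 0}
    - {"fingers": 0.06, "tx": 0, "ty": 0, "tz": 0, "turn": 0}
    - {"fingers": 0.085, "tx": 0, "ty": 0, "tz": 0, "turn": 0}

```text
time_s: 16.35
position: [0.6704, -0.0997, 0.0518]
eef_rot: [[-0.996, 0.093, -0.0], [0.093, 0.996, 0.001], [0.0, 0.001, -1.0]]
contact_force: [0.3, 0.5, 0.6]
grip_width: 0.85
```

>>> send_rows:
  series:
    - {"fingers": 0.085, "tx": 0, "ty": 0, "tz": 0, "turn": 0}
    - {"fingers": 0.085, "tx": 0, "ty": 0, "tz": 0, "turn": 0}
    - {"fingers": 0.085, "tx": 0, "ty": 0, "tz": 0, "turn": 0}
    - {"fingers": 0.085, "tx": 0, "ty": 0, "tz": -0.01, "turn": 0}
    - {"fingers": 0.085, "tx": 0, "ty": 0, "tz": -0.03, "turn": 0}

```text
time_s: 16.85
position: [0.6689, -0.0999, 0.0903]
eef_rot: [[-0.996, 0.094, -0.005], [0.094, 0.996, 0.001], [0.005, 0.001, -1.0]]
contact_force: [0.3, 0.6, 0.5]
grip_width: 0.994
```

>>> send_rows:
  series:
    - {"fingers": 0.085, "tx": 0.02, "ty": 0, "tz": -0.04, "turn": 0}
    - {"fingers": 0.085, "tx": 0.03, "ty": 0, "tz": -0.04, "turn": 0}
    - {"fingers": 0.085, "tx": 0.03, "ty": 0.01, "tz": -0.03, "turn": 0}
    - {"fingers": 0.085, "tx": 0, "ty": 0, "tz": 0, "turn": 0}
    - {"fingers": 0.085, "tx": 0, "ty": 0, "tz": 0, "turn": 0}

```text
time_s: 17.35
position: [0.5917, -0.0828, 0.204]
eef_rot: [[-0.996, 0.094, 0.003], [0.094, 0.996, -0.001], [-0.003, -0.001, -1.0]]
contact_force: [-0.1, 0.3, -0.5]
grip_width: 0.996
```

>>> send_rows:
  series:
    - {"fingers": 0.085, "tx": 0, "ty": 0, "tz": 0, "turn": 0}
    - {"fingers": 0.085, "tx": 0, "ty": 0, "tz": 0, "turn": 0}
    - {"fingers": 0.085, "tx": 0, "ty": 0, "tz": 0, "turn": 0}
    - {"fingers": 0.085, "tx": 0, "ty": 0, "tz": 0, "turn": 0}
    - {"fingers": 0.085, "tx": 0, "ty": 0, "tz": 0, "turn": 0}

```text
time_s: 17.85
position: [0.5917, -0.083, 0.2015]
eef_rot: [[-0.996, 0.094, -0.001], [0.094, 0.996, 0.0], [0.001, 0.0, -1.0]]
contact_force: [0.1, 0.9, 0.1]
grip_width: 0.994
```

```bash
cat > ck.py <<'E'
from h import *
import sys
F=np.array([[.9957,-.0924],[.0924,.9957]]);O=np.array([.6182,-.0959])
s=get_state();R=np.array(s["eef_rot"]);P=np.array(s["position"]);print(s["time_s"],P.round(4),np.degrees(np.arctan2(R[1,1],R[0,1])).round(2),s["grip_width"],np.round(s["contact_force"],1))
p,d,W=wrist();cv2.imwrite(f"pics/{sys.argv[1]}.png",p[:,:,::-1])
X=W.copy();X[...,:2]=(W[...,:2]-O)@F.T
def box(z0,z1,x0,x1,y0,y1): 
    return X[(X[...,2]>z0)&(X[...,2]<z1)&(X[...,0]>x0)&(X[...,0]<x1)&(X[...,1]>y0)&(X[...,1]<y1)]
print("flange top",rect(box(.038,.048,.012,.074,-.07,.06))[:3])
print("tower top",rect(box(.076,.09,.012,.09,-.05,.05))[:3],np.median(box(.076,.09,.012,.09,-.05,.05)[:,2]))
print("fence",rect(box(.031,.0375,.072,.11,-.09,.09))[:3])
h=box(.084,.096,-.2,.01,-.2,.2);
if len(h): r=rect(h);print("handle top fixture",r[:2],len(h),"world",np.array(r[0])/1000@F+O)
E
python3 ck.py w4
```

```text
17.85 [ 0.5917 -0.083   0.2015] 84.62 0.9941674155931384 [0.1 0.9 0.1]
flange top (array([49.,  5.]), array([ 49.9, 109.9]), 0.0)
tower top (array([49.6, -0.1]), array([50.8, 45.9]), 0.6) 0.08094738010643279
fence (array([84.8, -0. ]), array([ 20.6, 149.9]), 0.2)
handle top fixture (array([-42.1, 115. ]), array([24.2, 24.9])) 891 world [0.58690703 0.02249554]
```

View pics/w4.png

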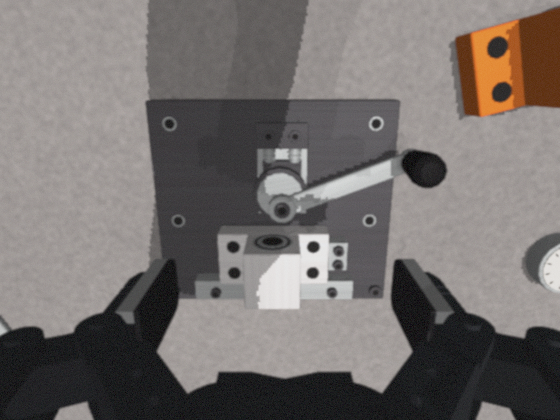

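Housing seated: tower centre measures fixture (49.6, -0.1), against a target of (50, 0). In the picture it sits against the fence and next to the stop at (338,258); the handle is at (425,168). I'll refine the pivot, then cage the handle with the pads tangential.

```bash
cat >> ck.py <<'E'
b=box(.044,.056,-.03,.03,-.02,.04)
if len(b): print("hub cap",rect(b[b[:,2]>.0485])[:2],len(b))
L=box(.042,.051,-.12,.03,-.15,.15)
if len(L): print("lever line",cv2.fitLine((L[:,:2]*1000).astype(np.float32),cv2.DIST_HUBER,0,.01,.01).ravel().round(3),len(L))
print("q",np.round(s["q"],1))
E
python3 ck.py w5
```

```text
17.9 [ 0.5917 -0.0829  0.2017] 84.62 0.99548836919546 [-0.3  0.  -0.6]
flange top (array([49.,  5.]), array([ 49.8, 109.8]), 0.1)
tower top (array([49.8, -0.1]), array([50.7, 45.9]), 0.6) 0.080910507549383
fence (array([84.8,  0.1]), array([150.2,  20.4]), 89.9)
handle top fixture (array([-42. , 114.9]), array([24.6, 24.5])) 889 world [0.58699736 0.02238673]
hub cap (array([7.2, 1.8]), array([42.8, 37.7])) 1319
lever line [  0.401  -0.916 -18.854  55.161] 2902
q [-16.   20.    4.4  74.5   0.  -10.6]
```

>>> send_rows:
  series:
    - {"fingers": 0.085, "tx": 0.005, "ty": 0.035, "tz": 0, "turn": 0}
    - {"fingers": 0.085, "tx": 0.005, "ty": 0.035, "tz": 0, "turn": 0}
    - {"fingers": 0.085, "tx": 0.005, "ty": 0.035, "tz": 0, "turn": 0}
    - {"fingers": 0.085, "tx": 0, "ty": 0, "tz": 0, "turn": 7.75}
    - {"fingers": 0.085, "tx": 0, "ty": 0, "tz": 0, "turn": 7.75}

```text
time_s: 18.45
position: [0.5864, 0.0244, 0.2022]
eef_rot: [[-0.933, 0.359, 0.0], [0.359, 0.933, 0.0], [-0.0, 0.0, -1.0]]
contact_force: [0.1, -0.2, 0.5]
grip_width: 0.992
```

>>> send_rows:
  series:
    - {"fingers": 0.085, "tx": 0, "ty": 0, "tz": 0, "turn": 7.75}
    - {"fingers": 0.085, "tx": 0, "ty": 0, "tz": 0, "turn": 7.75}
    - {"fingers": 0.085, "tx": 0, "ty": 0, "tz": 0, "turn": 7.75}
    - {"fingers": 0.085, "tx": 0, "ty": 0, "tz": 0, "turn": 7.75}
    - {"fingers": 0.085, "tx": 0, "ty": 0, "tz": 0, "turn": 7.75}

```text
time_s: 18.95
position: [0.5866, 0.023, 0.2021]
eef_rot: [[-0.501, 0.866, 0.0], [0.866, 0.501, -0.0], [-0.0, 0.0, -1.0]]
contact_force: [0.3, 0.5, -0.1]
grip_width: 0.994
```

>>> send_rows:
  series:
    - {"fingers": 0.085, "tx": 0, "ty": 0, "tz": 0, "turn": 7.75}
    - {"fingers": 0.085, "tx": 0, "ty": 0, "tz": 0, "turn": 7.75}
    - {"fingers": 0.085, "tx": 0, "ty": 0, "tz": 0, "turn": 0}
    - {"fingers": 0.085, "tx": 0, "ty": 0, "tz": 0, "turn": 0}
    - {"fingers": 0.085, "tx": 0, "ty": 0, "tz": 0, "turn": 0}

```text
time_s: 19.45
position: [0.5865, 0.023, 0.2021]
eef_rot: [[-0.26, 0.966, 0.0], [0.966, 0.26, -0.0], [-0.0, 0.0, -1.0]]
contact_force: [-0.5, 0.6, -0.3]
grip_width: 0.995
```

```bash
python3 ck.py w6
```

```text
19.45 [0.5865 0.023  0.2021] 15.04 0.9947827329596611 [-0.5  0.6 -0.3]
flange top (array([49. ,  4.8]), array([110.6,  49. ]), 88.8)
tower top (array([50.2,  0.3]), array([47.1, 50.5]), 89.6) 0.08093082316421987
fence (array([84.8,  5.8]), array([ 22.9, 139.5]), 1.6)
handle top fixture (array([-88.5, 157. ]), array([ 24.2, 149.9])) 932 world [0.54458735 0.0686023 ]
hub cap (array([9.5, 3.7]), array([43.4, 37. ])) 1049
lever line [  0.405  -0.915 -14.955  49.127] 2007
q [-5.9 19.   2.9 74.  -0.  69. ]
```

>>> send_rows:
  series:
    - {"fingers": 0.085, "tx": 0, "ty": 0, "tz": 0.03, "turn": 0}
    - {"fingers": 0.085, "tx": 0, "ty": 0, "tz": 0.04, "turn": 0}
    - {"fingers": 0.085, "tx": 0, "ty": 0, "tz": 0.03, "turn": 0}
    - {"fingers": 0.085, "tx": 0, "ty": 0, "tz": 0.025, "turn": 0}
    - {"fingers": 0.085, "tx": 0, "ty": 0, "tz": 0.015, "turn": 0}

```text
time_s: 20.0
position: [0.5856, 0.0231, 0.06]
eef_rot: [[-0.258, 0.966, -0.002], [0.966, 0.258, 0.0], [0.001, -0.002, -1.0]]
contact_force: [0.4, 0.2, 0.6]
grip_width: 0.993
```

>>> send_rows:
  series:
    - {"fingers": 0.085, "tx": 0, "ty": 0, "tz": 0.01, "turn": 0}
    - {"fingers": 0.036, "tx": 0, "ty": 0, "tz": 0, "turn": 0}
    - {"fingers": 0.036, "tx": 0, "ty": 0, "tz": 0, "turn": 0}
    - {"fingers": 0.036, "tx": 0, "ty": 0, "tz": 0, "turn": 0}
    - {"fingers": 0.036, "tx": 0, "ty": 0, "tz": 0, "turn": 0}

```text
time_s: 20.5
position: [0.587, 0.023, 0.053]
eef_rot: [[-0.257, 0.966, 0.002], [0.966, 0.257, -0.0], [-0.001, 0.001, -1.0]]
contact_force: [-0.1, -0.8, 0.3]
grip_width: 0.421
```

>>> send_rows:
  series:
    - {"fingers": 0.036, "tx": -0.0004, "ty": -0.01, "tz": 0, "turn": -5}
    - {"fingers": 0.036, "tx": -0.0004, "ty": -0.01, "tz": 0, "turn": -5}
    - {"fingers": 0.036, "tx": 0, "ty": 0, "tz": 0, "turn": 0}
    - {"fingers": 0.036, "tx": 0, "ty": 0, "tz": 0, "turn": 0}
    - {"fingers": 0.036, "tx": 0, "ty": 0, "tz": 0, "turn": 0}

```text
time_s: 21.0
position: [0.568, 0.0164, 0.0523]
eef_rot: [[-0.419, 0.908, 0.0], [0.908, 0.419, 0.0], [-0.0, 0.0, -1.0]]
contact_force: [0.8, -0.4, -0.0]
grip_width: 0.42
```

>>> send_rows:
  series:
    - {"fingers": 0.036, "tx": -0.0004, "ty": -0.01, "tz": 0, "turn": -5}
    - {"fingers": 0.036, "tx": -0.0004, "ty": -0.01, "tz": 0, "turn": -5}
    - {"fingers": 0.036, "tx": -0.0004, "ty": -0.01, "tz": 0, "turn": -5}
    - {"fingers": 0.036, "tx": -0.0002, "ty": -0.006, "tz": 0, "turn": -3}
    - {"fingers": 0.036, "tx": -0.0001, "ty": -0.004, "tz": 0, "turn": -2}

```text
time_s: 21.5
position: [0.5359, -0.0065, 0.0524]
eef_rot: [[-0.706, 0.708, 0.002], [0.708, 0.706, 0.0], [-0.001, 0.001, -1.0]]
contact_force: [5.1, -0.1, -0.4]
grip_width: 0.418
```

>>> send_rows:
  series:
    - {"fingers": 0.036, "tx": -0.0001, "ty": -0.004, "tz": 0, "turn": -2}
    - {"fingers": 0.036, "tx": -0.0001, "ty": -0.004, "tz": 0, "turn": -2}
    - {"fingers": 0.036, "tx": -0.0001, "ty": -0.004, "tz": 0, "turn": -2}
    - {"fingers": 0.036, "tx": -0.0001, "ty": -0.004, "tz": 0, "turn": -2}
    - {"fingers": 0.036, "tx": -0.0001, "ty": -0.004, "tz": 0, "turn": -2}

```text
time_s: 22.0
position: [0.5233, -0.0216, 0.0523]
eef_rot: [[-0.818, 0.575, 0.002], [0.575, 0.818, 0.001], [-0.001, 0.001, -1.0]]
contact_force: [4.2, 1.5, -0.8]
grip_width: 0.426
```

>>> send_rows:
  series:
    - {"fingers": 0.036, "tx": -0.0001, "ty": -0.004, "tz": 0, "turn": -2}
    - {"fingers": 0.036, "tx": -0.0001, "ty": -0.004, "tz": 0, "turn": -2}
    - {"fingers": 0.036, "tx": 0, "ty": -0.002, "tz": 0, "turn": -1}
    - {"fingers": 0.036, "tx": 0, "ty": -0.002, "tz": 0, "turn": -1}
    - {"fingers": 0.036, "tx": 0, "ty": -0.002, "tz": 0, "turn": -1}

```text
time_s: 22.5
position: [0.5152, -0.0336, 0.0522]
eef_rot: [[-0.882, 0.471, 0.001], [0.471, 0.882, 0.0], [-0.0, 0.0, -1.0]]
contact_force: [4.3, 1.5, -0.4]
grip_width: 0.425
```

>>> send_rows:
  series:
    - {"fingers": 0.036, "tx": 0, "ty": -0.002, "tz": 0, "turn": -1}
    - {"fingers": 0.036, "tx": 0, "ty": -0.002, "tz": 0, "turn": -1}
    - {"fingers": 0.036, "tx": 0, "ty": -0.002, "tz": 0, "turn": -1}
    - {"fingers": 0.036, "tx": 0, "ty": -0.002, "tz": 0, "turn": -1}
    - {"fingers": 0.036, "tx": 0, "ty": -0.002, "tz": 0, "turn": -1}

```text
time_s: 23.0
position: [0.5104, -0.0428, 0.0521]
eef_rot: [[-0.92, 0.392, 0.0], [0.392, 0.92, 0.0], [0.0, 0.0, -1.0]]
contact_force: [3.9, 2.2, -0.6]
grip_width: 0.421
```

>>> send_rows:
  series:
    - {"fingers": 0.036, "tx": 0, "ty": -0.002, "tz": 0, "turn": -1}
    - {"fingers": 0.036, "tx": 0, "ty": -0.002, "tz": 0, "turn": -1}
    - {"fingers": 0.036, "tx": 0, "ty": -0.002, "tz": 0, "turn": -1}
    - {"fingers": 0.036, "tx": 0, "ty": -0.002, "tz": 0, "turn": -1}
    - {"fingers": 0.036, "tx": 0, "ty": -0.002, "tz": 0, "turn": -1}

```text
time_s: 23.5
position: [0.5068, -0.0521, 0.0521]
eef_rot: [[-0.951, 0.31, -0.0], [0.31, 0.951, 0.0], [0.0, 0.0, -1.0]]
contact_force: [3.3, 2.5, 1.3]
grip_width: 0.422
```

>>> send_rows:
  series:
    - {"fingers": 0.036, "tx": 0, "ty": -0.002, "tz": 0, "turn": -1}
    - {"fingers": 0.036, "tx": 0, "ty": -0.002, "tz": 0, "turn": -1}
    - {"fingers": 0.036, "tx": 0, "ty": -0.002, "tz": 0, "turn": -1}
    - {"fingers": 0.036, "tx": 0, "ty": -0.002, "tz": 0, "turn": -1}
    - {"fingers": 0.036, "tx": 0, "ty": -0.002, "tz": 0, "turn": -1}

```text
time_s: 24.0
position: [0.504, -0.0617, 0.052]
eef_rot: [[-0.974, 0.226, -0.0], [0.226, 0.974, 0.0], [0.0, 0.0, -1.0]]
contact_force: [3.6, 2.7, -0.0]
grip_width: 0.42
```

>>> send_rows:
  series:
    - {"fingers": 0.036, "tx": 0, "ty": -0.002, "tz": 0, "turn": -1}
    - {"fingers": 0.036, "tx": 0, "ty": -0.002, "tz": 0, "turn": -1}
    - {"fingers": 0.036, "tx": 0, "ty": -0.002, "tz": 0, "turn": -1}
    - {"fingers": 0.036, "tx": 0, "ty": -0.002, "tz": 0, "turn": -1}
    - {"fingers": 0.036, "tx": 0, "ty": -0.002, "tz": 0, "turn": -1}

```text
time_s: 24.5
position: [0.5021, -0.0716, 0.052]
eef_rot: [[-0.99, 0.14, -0.0], [0.14, 0.99, 0.0], [0.0, 0.0, -1.0]]
contact_force: [2.1, 2.6, 1.1]
grip_width: 0.426
```

>>> send_rows:
  series:
    - {"fingers": 0.036, "tx": 0, "ty": -0.002, "tz": 0, "turn": -1}
    - {"fingers": 0.036, "tx": 0, "ty": -0.002, "tz": 0, "turn": -1}
    - {"fingers": 0.036, "tx": 0, "ty": -0.002, "tz": 0, "turn": -1}
    - {"fingers": 0.036, "tx": 0, "ty": -0.002, "tz": 0, "turn": -1}
    - {"fingers": 0.036, "tx": 0, "ty": -0.002, "tz": 0, "turn": -1}

```text
time_s: 25.0
position: [0.5011, -0.0815, 0.0521]
eef_rot: [[-0.999, 0.053, -0.0], [0.053, 0.999, 0.0], [0.0, 0.0, -1.0]]
contact_force: [3.0, 3.4, 0.7]
grip_width: 0.425
```

>>> send_rows:
  series:
    - {"fingers": 0.036, "tx": 0, "ty": -0.0015, "tz": 0, "turn": -0.7}
    - {"fingers": 0.036, "tx": 0, "ty": -0.0015, "tz": 0, "turn": -0.8}
    - {"fingers": 0.036, "tx": 0, "ty": -0.0015, "tz": 0, "turn": -0.7}
    - {"fingers": 0.036, "tx": 0, "ty": -0.0015, "tz": 0, "turn": -0.8}
    - {"fingers": 0.036, "tx": 0, "ty": -0.0015, "tz": 0, "turn": -0.7}

```text
time_s: 25.5
position: [0.5008, -0.089, 0.0521]
eef_rot: [[-1.0, -0.011, -0.0], [-0.011, 1.0, 0.0], [0.0, 0.0, -1.0]]
contact_force: [1.9, 3.6, -0.3]
grip_width: 0.42
```

>>> send_rows:
  series:
    - {"fingers": 0.036, "tx": 0, "ty": -0.0015, "tz": 0, "turn": -0.7}
    - {"fingers": 0.036, "tx": 0, "ty": -0.0015, "tz": 0, "turn": -0.8}
    - {"fingers": 0.036, "tx": 0, "ty": -0.0015, "tz": 0, "turn": -0.7}
    - {"fingers": 0.036, "tx": 0, "ty": -0.0015, "tz": 0, "turn": -0.8}
    - {"fingers": 0.036, "tx": 0, "ty": -0.0015, "tz": 0, "turn": -0.7}

```text
time_s: 26.0
position: [0.5011, -0.0965, 0.052]
eef_rot: [[-0.997, -0.076, -0.0], [-0.076, 0.997, 0.0], [0.0, 0.0, -1.0]]
contact_force: [2.1, 3.4, -0.4]
grip_width: 0.422
```

>>> send_rows:
  series:
    - {"fingers": 0.036, "tx": 0, "ty": -0.0015, "tz": 0, "turn": -0.7}
    - {"fingers": 0.036, "tx": 0, "ty": -0.0015, "tz": 0, "turn": -0.8}
    - {"fingers": 0.036, "tx": 0, "ty": -0.0015, "tz": 0, "turn": -0.7}
    - {"fingers": 0.036, "tx": 0, "ty": -0.0015, "tz": 0, "turn": -0.8}
    - {"fingers": 0.036, "tx": 0, "ty": -0.0015, "tz": 0, "turn": -0.7}

```text
time_s: 26.5
position: [0.5019, -0.1039, 0.0521]
eef_rot: [[-0.99, -0.14, -0.0], [-0.14, 0.99, 0.0], [0.0, 0.0, -1.0]]
contact_force: [2.2, 3.5, -0.1]
grip_width: 0.424
```

>>> send_rows:
  series:
    - {"fingers": 0.036, "tx": 0, "ty": -0.0015, "tz": 0, "turn": -0.7}
    - {"fingers": 0.036, "tx": 0, "ty": -0.0015, "tz": 0, "turn": -0.8}
    - {"fingers": 0.036, "tx": 0, "ty": -0.0015, "tz": 0, "turn": -0.7}
    - {"fingers": 0.036, "tx": 0, "ty": -0.0015, "tz": 0, "turn": -0.8}
    - {"fingers": 0.036, "tx": 0, "ty": -0.0015, "tz": 0, "turn": -0.7}

```text
time_s: 27.0
position: [0.5031, -0.1113, 0.0521]
eef_rot: [[-0.979, -0.203, -0.0], [-0.203, 0.979, 0.0], [0.0, 0.0, -1.0]]
contact_force: [1.1, 3.9, -0.2]
grip_width: 0.422
```

>>> send_rows:
  series:
    - {"fingers": 0.036, "tx": 0, "ty": -0.0015, "tz": 0, "turn": -0.7}
    - {"fingers": 0.036, "tx": 0, "ty": -0.0015, "tz": 0, "turn": -0.8}
    - {"fingers": 0.036, "tx": 0, "ty": -0.0015, "tz": 0, "turn": -0.7}
    - {"fingers": 0.036, "tx": 0, "ty": -0.0015, "tz": 0, "turn": -0.8}
    - {"fingers": 0.036, "tx": 0, "ty": -0.0015, "tz": 0, "turn": -0.7}

```text
time_s: 27.5
position: [0.5049, -0.1186, 0.0521]
eef_rot: [[-0.964, -0.266, -0.0], [-0.266, 0.964, 0.0], [0.0, 0.0, -1.0]]
contact_force: [1.5, 3.4, -0.4]
grip_width: 0.421
```

>>> send_rows:
  series:
    - {"fingers": 0.036, "tx": 0, "ty": -0.0012, "tz": 0, "turn": -0.6}
    - {"fingers": 0.036, "tx": 0, "ty": -0.0012, "tz": 0, "turn": -0.6}
    - {"fingers": 0.036, "tx": 0, "ty": -0.0012, "tz": 0, "turn": -0.6}
    - {"fingers": 0.036, "tx": 0, "ty": -0.0012, "tz": 0, "turn": -0.6}
    - {"fingers": 0.036, "tx": 0, "ty": -0.0012, "tz": 0, "turn": -0.6}

```text
time_s: 28.0
position: [0.5064, -0.1242, 0.052]
eef_rot: [[-0.949, -0.316, -0.001], [-0.316, 0.949, 0.0], [0.0, 0.001, -1.0]]
contact_force: [1.2, 6.1, -0.1]
grip_width: 0.424
```

>>> send_rows:
  series:
    - {"fingers": 0.036, "tx": 0, "ty": -0.0012, "tz": 0, "turn": -0.6}
    - {"fingers": 0.036, "tx": 0, "ty": -0.0012, "tz": 0, "turn": -0.6}
    - {"fingers": 0.036, "tx": 0, "ty": -0.0012, "tz": 0, "turn": -0.6}
    - {"fingers": 0.036, "tx": 0, "ty": -0.0012, "tz": 0, "turn": -0.6}
    - {"fingers": 0.036, "tx": 0, "ty": -0.0012, "tz": 0, "turn": -0.6}

```text
time_s: 28.5
position: [0.5078, -0.1293, 0.0517]
eef_rot: [[-0.931, -0.366, -0.002], [-0.366, 0.931, 0.001], [0.001, 0.002, -1.0]]
contact_force: [-0.9, 7.8, -0.5]
grip_width: 0.421
```

>>> send_rows:
  series:
    - {"fingers": 0.036, "tx": 0, "ty": -0.0012, "tz": 0, "turn": -0.6}
    - {"fingers": 0.036, "tx": 0, "ty": -0.0012, "tz": 0, "turn": -0.6}
    - {"fingers": 0.036, "tx": 0, "ty": -0.0012, "tz": 0, "turn": -0.6}
    - {"fingers": 0.036, "tx": 0, "ty": -0.0012, "tz": 0, "turn": -0.6}
    - {"fingers": 0.036, "tx": 0, "ty": -0.0012, "tz": 0, "turn": -0.6}

```text
time_s: 29.0
position: [0.5095, -0.1343, 0.0515]
eef_rot: [[-0.91, -0.414, -0.003], [-0.414, 0.91, 0.002], [0.002, 0.003, -1.0]]
contact_force: [-2.9, 8.8, -0.3]
grip_width: 0.42
```

>>> send_rows:
  series:
    - {"fingers": 0.036, "tx": 0, "ty": -0.001, "tz": 0, "turn": -0.5}
    - {"fingers": 0.036, "tx": 0, "ty": -0.001, "tz": 0, "turn": -0.5}
    - {"fingers": 0.036, "tx": 0, "ty": -0.001, "tz": 0, "turn": -0.5}
    - {"fingers": 0.036, "tx": 0, "ty": -0.001, "tz": 0, "turn": -0.5}
    - {"fingers": 0.036, "tx": 0, "ty": -0.001, "tz": 0, "turn": -0.5}

```text
time_s: 29.5
position: [0.5112, -0.1385, 0.0513]
eef_rot: [[-0.891, -0.453, -0.004], [-0.453, 0.891, 0.003], [0.002, 0.004, -1.0]]
contact_force: [-4.2, 10.1, 0.3]
grip_width: 0.421
```

Tangential push is 10.9 N, about 7 N above free and inside the snug window. I'll stop, open and lift clear.

>>> send_rows:
  series:
    - {"fingers": 0.036, "tx": 0, "ty": 0, "tz": 0, "turn": 0}
    - {"fingers": 0.036, "tx": 0, "ty": 0, "tz": 0, "turn": 0}
    - {"fingers": 0.036, "tx": 0, "ty": 0, "tz": 0, "turn": 0}
    - {"fingers": 0.036, "tx": 0, "ty": 0, "tz": 0, "turn": 0}
    - {"fingers": 0.036, "tx": 0, "ty": 0.002, "tz": 0, "turn": 0}

```text
time_s: 30.0
position: [0.5109, -0.1373, 0.0514]
eef_rot: [[-0.892, -0.453, -0.003], [-0.453, 0.892, 0.002], [0.002, 0.003, -1.0]]
contact_force: [0.2, 4.4, -1.0]
grip_width: 0.418
```

>>> send_rows:
  series:
    - {"fingers": 0.06, "tx": 0, "ty": 0, "tz": 0, "turn": 0}
    - {"fingers": 0.085, "tx": 0, "ty": 0, "tz": 0, "turn": 0}
    - {"fingers": 0.085, "tx": 0, "ty": 0, "tz": 0, "turn": 0}
    - {"fingers": 0.085, "tx": 0, "ty": 0, "tz": 0, "turn": 0}
    - {"fingers": 0.085, "tx": 0, "ty": 0, "tz": -0.01, "turn": 0}

```text
time_s: 30.5
position: [0.5115, -0.1382, 0.0615]
eef_rot: [[-0.892, -0.452, -0.002], [-0.452, 0.892, 0.001], [0.001, 0.001, -1.0]]
contact_force: [-0.0, 0.9, 0.1]
grip_width: 0.995
```

>>> send_rows:
  series:
    - {"fingers": 0.085, "tx": 0, "ty": 0, "tz": -0.03, "turn": 0}
    - {"fingers": 0.085, "tx": 0, "ty": 0, "tz": -0.04, "turn": 0}
    - {"fingers": 0.085, "tx": 0, "ty": 0, "tz": -0.05, "turn": 0}
    - {"fingers": 0.085, "tx": 0, "ty": 0, "tz": -0.04, "turn": 0}
    - {"fingers": 0.085, "tx": 0, "ty": 0, "tz": 0, "turn": 0}

```text
time_s: 31.0
position: [0.514, -0.1391, 0.2286]
eef_rot: [[-0.892, -0.452, 0.009], [-0.452, 0.892, -0.004], [-0.006, -0.008, -1.0]]
contact_force: [0.1, 0.1, -0.3]
grip_width: 0.997
```

>>> send_rows:
  series:
    - {"fingers": 0.085, "tx": -0.03, "ty": 0.02, "tz": 0, "turn": 0}
    - {"fingers": 0.085, "tx": -0.03, "ty": 0.02, "tz": 0, "turn": 0}
    - {"fingers": 0.085, "tx": 0, "ty": 0, "tz": 0, "turn": 0}
    - {"fingers": 0.085, "tx": 0, "ty": 0, "tz": 0, "turn": 0}
    - {"fingers": 0.085, "tx": 0, "ty": 0, "tz": 0, "turn": 0}

```text
time_s: 31.5
position: [0.5472, -0.0758, 0.2221]
eef_rot: [[-0.892, -0.452, -0.0], [-0.452, 0.892, -0.0], [0.0, -0.0, -1.0]]
contact_force: [1.2, -1.1, 0.3]
grip_width: 0.998
```

```bash
python3 ck.py w7
```

```text
31.5 [ 0.5472 -0.0758  0.2221] 116.86 0.9979341309677396 [ 1.2 -1.1  0.3]
flange top (array([43.,  5.]), array([109.9,  61.7]), 89.8)
tower top (array([50.1, -0.1]), array([50.9, 45.8]), 0.1) 0.08101940379460343
fence (array([85. ,  0.3]), array([150.2,  21.2]), 90.0)
handle top fixture (array([-120.5,   72.6]), array([ 24.3, 260.8])) 947 world [ 0.50492639 -0.01247798]
hub cap (array([7.2, 1.4]), array([42.5, 37.7])) 1107
lever line [  0.909   0.417 -41.157 -12.795] 2355
q [-16.6  15.2   0.5  75.3  -0.  -43.4]
```

View pics/w7.png

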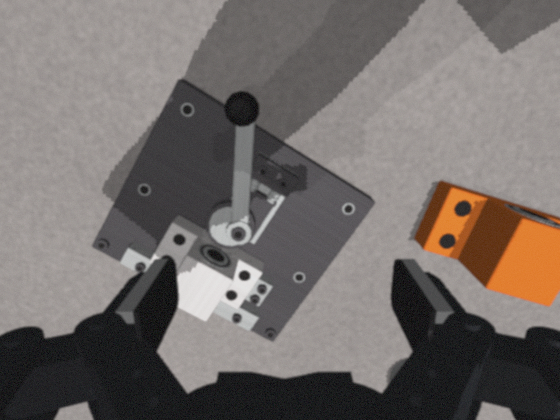

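```bash
cat >> ck.py <<'E'
h=box(.084,.096,-.2,-.05,-.1,.03);c=np.array(rect(h)[0]);print("handle",c,rect(h)[1],[round(float(np.degrees(np.arctan2(c[1]-y,c[0]-x))-100)/57.3,3) for x,y in((-1,8),(-3,7),(1,8.4))], [np.hypot(c[0]-x,c[1]-y).round(1) for x,y in((-1,8),(-3,7),(1,8.4))])
E
python3 ck.py w8 | tail -1
```

```text
handle [-103.5  -44. ] [24.  24.2] [-4.417, -4.417, -4.422] [np.float64(114.9), np.float64(112.7), np.float64(116.9)]
```

```bash
python3 - <<'E'
from h import *
for c in("scene","side"):
    camera(c)
    for q in("spanner","setup_block","dial_gauge"): print(c,q,[(np.round(r["at"],3).tolist(),round(r["score"],2)) for r in search_frame(q,c)][:2])
s=get_state();print(s["time_s"],np.round(s["contact_force"],1))
print(sign_off())
E
```

```text
scene spanner [([0.724, -0.416, 0.009], 0.8), ([0.724, 0.186, 0.026], 0.52)]
scene setup_block [([0.481, -0.419, 0.025], 0.74)]
scene dial_gauge [([0.723, 0.188, 0.025], 0.9)]
side spanner [([0.702, -0.425, 0.008], 0.71)]
side setup_block [([0.471, -0.426, 0.023], 0.78), ([0.574, -0.113, 0.045], 0.6)]
side dial_gauge [([0.723, 0.169, 0.022], 0.81)]
32.0 [-0.5  0.4  0.4]
the job is handed in; nothing more can be done
None
```

I loaded the small silver housing into the fixture, clamped it with the cam, and handed the job in at 32.0 s.

- **Loading:** I lowered the housing onto the plate and slid it to the end stop and then the fence, until force and stalled motion showed contact with each.
- **Clamping:** I pushed the lever with the fingers loosely around the handle until the push was about 10.9 N, roughly 7 N above the free push. I then opened the fingers and lifted clear.

**Last checks:**
- **Position:** The tower centre measures at fixture (50.1, -0.1) mm against a target of (50, 0). It is square to within about 0.1°, and its top is at 81 mm (82 mm nominal).
- **Cam angle:** The joint stands at about 1.87 rad.
- **Other items:** The spanner and set-up block read within about 4 mm of where they started. The dial gauge read within about 3 mm in the scene view, but the side view was off by about 11 mm. I put that down to detector noise, since the arm never went near it.

**Not confirmed:**
- **Cam force:** I never measured it directly. By estimate it is about 20 N.
- **Lever after release:** After release the handle sat 2–3 mm further back than the finger position suggested. That could be measurement error or slight spring-back. I did not push again to check.

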